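Tip the barrel tumbler into its jar and index it in the pour hole

TASK

Empty the barrel tumbler: draw its spring index pin by the black knob on the crank, swing the crank over to the right so that the five tube unions pour through the funnel into the jar, and let the pin snap fully home in the next hole, so that the barrel stays locked in its pouring position. Spill none, leave the jar standing under the funnel, and do not disturb the tools lying around.

Things in the scene. Friction and masses are not known exactly. Their poses are not given: they have to be found in the camera images.
- tumbler: Bench-top barrel tumbler, fixed on the worktop: grey base plate 152 x 220 mm, two uprights, between them an open plastic barrel (76 mm wide, 92 mm long, motor under its floor) that tips sideways about a level axle. Origin: on the base's underside, below the axle. x points from its front (crank side, facing the robot) to its back, y to the left seen from the front, z up.
- axle (a point): Point on the tilt axle in the plane of the crank arm, 240 mm above the worktop; axes as the tumbler's. The axle runs along the tumbler's x. The crank (78 mm) swings in front of an upright quadrant plate of 94 mm radius about the axle, which carries the two index holes. The axle is stiff: it stays where it is left, and swinging it takes 3 to 6 N at the knob.
- tilt (a joint): Angle of crank and barrel about the axle, rad. 0 = run position (start, locked by the pin): crank 57 degrees left of straight up seen from the front, barrel mouth up, leaning 36 degrees right. Grows as the crank swings over the top to the right and the barrel tips right, over the funnel. Run hole at 0; next (pour) hole somewhere between 1.46 and 1.78, reset for each job; stop at 2.05.
- pin (a joint): How far the spring index pin is drawn, m. 0 = home in a hole, 0.007 = rounded tip just clear of the quadrant's face or riding on it, 0.012 = stop. Spring: 5 N at 0, 9 N at 0.012. Pin 8 mm, holes 10 mm. As the pour hole's place is not known, let the pin ride on the face once it is past the run hole and push the crank on until the pin snaps in and the crank stops dead.
- knob (a point): Centre of the pin's black pull knob, round, 26 mm diameter, 28 mm long, lying along the tumbler's x at the crank's end, 78 mm from the axle, 37 mm in front of point axle when home. It is drawn forward (the tumbler's -x) and spins freely on its own length. 3 mm behind it is the pin's 18 mm sleeve. Both sides and above are free: best taken from above, a finger on either side.
- jar: Clear plastic jar, 89 mm diameter, 112 mm high, open top, 4 mm floor, standing on the tumbler's base plate under the funnel. Origin: centre of its underside, z up.
- jar_mouth (a point): Centre of the jar's rim, 112 mm above its underside. The aluminium funnel over it (mouth 124 mm, throat 64 mm, rim 174 mm above the worktop) is fixed to the tumbler; its spout ends 4 mm above the jar.
- union0_mid (a point): Centre of one of five loose plated tube unions, 15 x 34 x 14 mm, 60 g, that lie in the barrel.
- union1_mid (a point): Centre of one of five loose plated tube unions, 15 x 34 x 14 mm, 60 g, that lie in the barrel.
- union2_mid (a point): Centre of one of five loose plated tube unions, 15 x 34 x 14 mm, 60 g, that lie in the barrel.
- union3_mid (a point): Centre of one of five loose plated tube unions, 15 x 34 x 14 mm, 60 g, that lie in the barrel.
- union4_mid (a point): Centre of one of five loose plated tube unions, 15 x 34 x 14 mm, 60 g, that lie in the barrel.
- spanner: Combination spanner, 24 x 167 x 8 mm, lying in front of the tumbler; a bystander.
- pliers: Long-nose pliers with blue handles, 56 x 175 x 12 mm, lying in front of the tumbler; a bystander.
- tape_measure: Pocket tape, 36 x 81 x 66 mm, standing left of the tumbler; a bystander.

How it is judged:
By the outcome, as a careful person would: the job done as asked, in the order asked, and still so for the second after the job is handed in, with the robot touching nothing.
It also fails if it takes over 35 s, if anything falls off the work surface, if the arm or the gripper's body presses on something with over 40 N, if the wrist force passes 120 N, or if a joint passes its speed limit or range.

ROBOT

A 6-joint arm with a two-finger parallel gripper is mounted at the origin on a cart in front of the work surface, level with it; the furniture and walls round the work are solid. World frame = base frame: x ahead of the robot, y to its left, z up, the work surface at z = 0. Lengths are in m, angles in degrees, forces in N, time in s.
With the tool pointing down it reaches from about 0.325 to 0.85 m from the base axis. Payload 15.5 kg.
Tool frame: the origin (TCP) lies at the very end of the fingers, on their centre line; the grasp point (between the pads) lies arm.grip_depth behind it (arm.grip_depth is the distance from the TCP to the grasp point, in m); z points along the fingers, y is the line along which they close (so a half turn about z gives the same grasp; the last joint's range is limited). The gripper opens to 91 mm and grips with 3 to 60 N. Pads are 32 mm wide; open, the fingers measure 118 mm over their backs; the gripper's body (76 mm by 178 mm) begins 60 mm behind the grasp point.
Start: joints at [60.132, 28.281, 77.091, -0, 74.628, -5.472], TCP at [0.258, 0.569, 0.214] pointing down, gripper open.
Joint ranges: [-166.48, 166.48], [-47.26, 123.95], [12.59, 153.08], [-70.14, 250.14], [6.76, 159.57], [-176.63, 176.63]. Speed limits (degrees/s): [108.29, 108.29, 147.25, 172.46, 172.46, 172.46].

INTERFACE

Orientations are given as a 3x3 rotation matrix whose columns are the frame's x, y, z axes.
In Python, from rig import arm gives the robot as it stands. Calls block until the motion is done:
- arm.move_to(position, orientation): joint-space move of the TCP to a pose.
- arm.move_l(position, orientation=None, feed=0.15): straight line of the TCP; orientation=None keeps the orientation; feed is the mean speed in m/s.
- arm.move_joints(angles): joint-space move.
- arm.grip(opening): finger opening in m; the grip force is fixed at half the most; returns when the fingers have stopped.
- arm.sleep(seconds).
- arm.solve_ik(position, orientation): joint angles nearest the present ones, or None.
- arm.snapshot(name): name is "side" or "top" or "wrist"; returns the picture (400x640x3 uint8, red, green, blue); there is no depth.
- arm.get_calibration(name): a dict with "intrinsics" (3x3 intrinsics, pixels), "cam_to_world" (4x4, takes a point from camera to world coordinates). Camera axes: x right, y down, z forward; pixel columns grow to the right and rows downward; lengths in m; the calibration is good to about 2 mm. The wrist camera is an equidistant fisheye: a pixel r from the principal point sees the ray r / f radians off the axis. A picture is of the moment at which its call begins: read the wrist's pose just before it. get_calibration takes no time and is no camera call; for the wrist camera it gives the pose at the moment of the call.
A pose or a line that the arm cannot do raises arm.Unreachable and nothing moves.
- arm.sign_off(): hands the job in; it is judged then, once.
Readings, each from a call of its own:
- arm.current_t(): time.
- arm.current_joint_positions(): joint angles.
- arm.current_dq(): joint speeds.
- arm.current_tau(): joint torques, N m.
- arm.current_ee_pos(): TCP position.
- arm.current_tool_rot(): TCP orientation.
- arm.current_force(): force on the tool from outside, world axes, zero at the start.
- arm.current_torque(): the same for the moment, N m.
- arm.current_width(): finger opening in m.
- arm.current_grasp_force(): force on a finger pad.
Only numpy, scipy, OpenCV 4.12 (cv2) and the standard library are available. Lean on these libraries where they do the work, as an engineer would, in place of code of your own. Each camera call takes 0.05 s, during which the arm holds its last target. There are 200 camera calls.

## Working session

There is one attempt and no reset: what is moved stays moved. The work goes in short steps, each a Python script; the robot and the scene stay as the last script left them, time stands still between calls to the robot, and variables do not carry over. Pictures are saved under pics/ and viewed, at most 10 in all, crops included, and the job is handed in when it is done.

```bash
mkdir -p pics; python3 - <<'E'
from rig import arm
import cv2, numpy as np
np.set_printoptions(precision=4,suppress=True)
for n in("side","top"):
    cv2.imwrite(f"pics/{n}0.png",arm.snapshot(n)[:,:,::-1]); c=arm.get_calibration(n); print(n,c["intrinsics"],c["cam_to_world"])
print(arm.grip_depth,arm.current_t(),arm.current_tool_rot())
E
```

```text
side [[488.8921   0.     318.6732]
 [  0.     488.8921 201.0237]
 [  0.       0.       1.    ]] [[ 0.9116 -0.2125  0.3519  0.1014]
 [-0.4106 -0.5155  0.7521 -0.5061]
 [ 0.0216 -0.8301 -0.5572  0.7617]
 [ 0.      0.      0.      1.    ]]
top [[372.9852   0.     320.1191]
 [  0.     372.9852 199.1902]
 [  0.       0.       1.    ]] [[-0.0086 -0.9948  0.1017  0.3639]
 [-0.9998  0.0066 -0.02    0.2747]
 [ 0.0192 -0.1018 -0.9946  1.0421]
 [ 0.      0.      0.      1.    ]]
0.0188 0.1 [[-0.9107  0.413  -0.0005]
 [ 0.413   0.9107 -0.0009]
 [ 0.0001 -0.0011 -1.    ]]
```

View pics/side0.png

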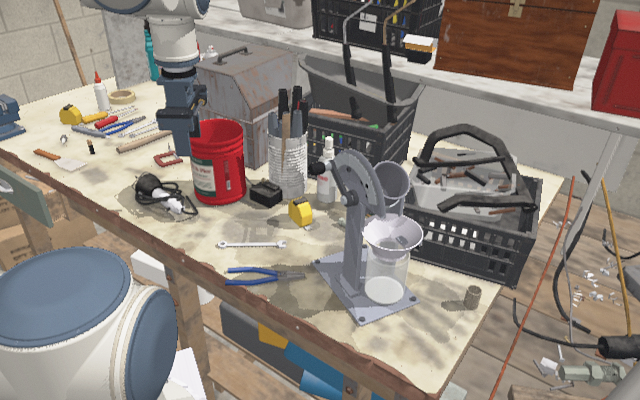

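View pics/top0.png

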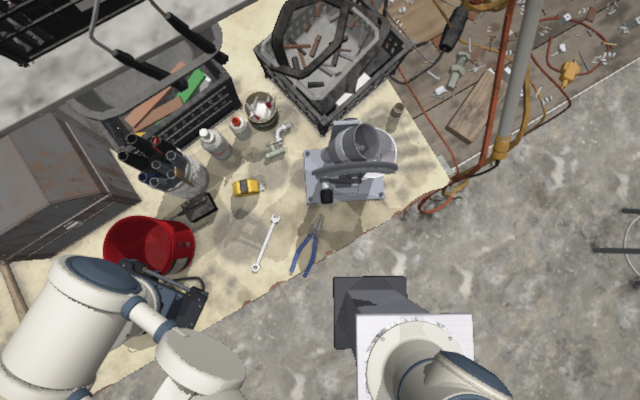

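The tumbler is at about top (345,170) and side (370,230), and the black knob at about top (327,196) and side (315,168). I'll enlarge both to read the pixels more accurately.

```bash
python3 - <<'E'
import cv2,numpy as np
a=cv2.imread("pics/side0.png")[140:330,300:430]; b=cv2.imread("pics/top0.png")[110:210,290:410]
a=cv2.resize(a,None,fx=3,fy=3,interpolation=2); b=cv2.resize(b,None,fx=3.4,fy=3.4,interpolation=2)
c=np.zeros((570,800,3),np.uint8); c[:570,:390]=a; c[:340,392:800]=b
cv2.imwrite("pics/z0.png",c)
E
```

```text
(no output)
```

View pics/z0.png

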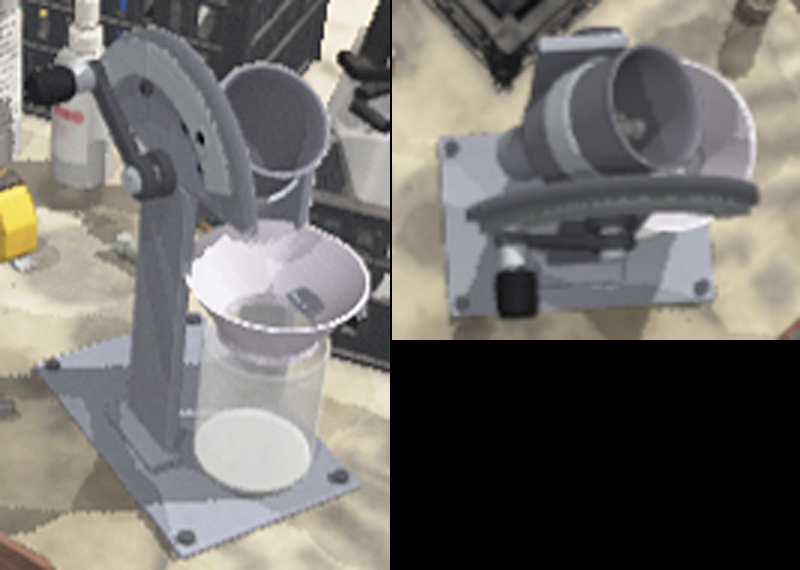

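The enlargement shows the knob at side (318,168) and top (326.8,196.5). The base corners are front-left side (312.7,262.7)/top (307.9,202.9), front-right side (360,325.7)/top (384,198), and back-left top (304,150). Next I triangulate these.

```bash
cat > h.py <<'E'
import numpy as np, cv2
from rig import arm
np.set_printoptions(precision=4,suppress=True)
def ray(n,p):
    c=arm.get_calibration(n);T=c["cam_to_world"]
    d=T[:3,:3]@np.linalg.inv(c["intrinsics"])@[p[0],p[1],1.]
    return T[:3,3],d/np.linalg.norm(d)
def tri(ps,pt):
    A=[];b=[]
    for o,d in(ray("side",ps),ray("top",pt)):
        M=np.eye(3)-np.outer(d,d);A.append(M);b.append(M@o)
    x,r,_,_=np.linalg.lstsq(np.vstack(A),np.hstack(b),rcond=None);return x,r**.5
def atz(n,p,z):
    o,d=ray(n,p);return o+d*(z-o[2])/d[2]
E
python3 - <<'E'
from h import *
print("knob",tri((318,168),(326.8,196.5)))
FL=tri((312.7,262.7),(307.9,202.9));FR=tri((360,325.7),(384.1,197.9));print(FL,FR,np.linalg.norm(FL[0]-FR[0]))
for z in(0.006,0.01):
  fl,fr,bl=[atz("top",p,z) for p in((307.9,202.9),(384.1,197.9),(304.1,150.3))]; br=atz("side",(419.3,302.3),z); sfl=atz("side",(312.7,262.7),z); sfr=atz("side",(360,325.7),z)
  print(z,fl,fr,bl,br,sfl,sfr,np.linalg.norm(fl-fr),np.linalg.norm(fl-bl))
  for l,r in((fl,fr),(sfl,sfr)): print(np.degrees(np.arctan2(*(l-r)[:2])))
print("axle bolt y", [ray("side",(344.3,200.7))])
E
```

```text
knob (array([0.4482, 0.2453, 0.2837]), array([0.002]))
(array([0.4607, 0.2878, 0.0023]), array([0.0011])) (array([0.4725, 0.0739, 0.0025]), array([0.0002])) 0.21429258891770753
0.006 [0.4596 0.2881 0.006 ] [0.4723 0.0745 0.006 ] [0.6091 0.298  0.006 ] [0.6182 0.0788 0.006 ] [0.4598 0.2838 0.006 ] [0.4707 0.0712 0.006 ] 0.21393762182616263 0.14979939243347803
-3.381082744423719
-2.93754927896827
0.01 [0.4593 0.288  0.01  ] [0.4718 0.0753 0.01  ] [0.6082 0.2979 0.01  ] [0.6154 0.0757 0.01  ] [0.4579 0.2796 0.01  ] [0.4687 0.0682 0.01  ] 0.2131116493240068 0.1492210454464753
-3.381082744423739
-2.937549278968271
axle bolt y [(array([ 0.1014, -0.5061,  0.7617]), array([ 0.3993,  0.73  , -0.5547]))]
```

Yaw is about 3.4°. The knob's triangulated height of 0.284 agrees with the expected 0.2825, and the derived axle at y≈0.182 agrees with the base centre. I'll move over the knob from above and grip it.

```bash
cat >> h.py <<'E'
yaw=np.radians(3.5); X=np.array([np.cos(yaw),np.sin(yaw),0]);Y=np.array([-X[1],X[0],0]);Z=np.array([0,0,1.])
R=np.column_stack([-X,Y,-Z])
K0=np.array([0.4482,0.2453,0.2828]); 
AX=K0-0.0654*Y-0.0425*Z   # axle centre, in plane of knob centre
def knob(t,draw=0):
    a=np.radians(57)-t
    return AX+0.078*(np.sin(a)*Y+np.cos(a)*Z)-draw*X
OFF=-0.003*X-0.0165*Z
def st(*a): print(*a,round(arm.current_t(),2),arm.current_ee_pos(),"F",arm.current_force(),"w",round(arm.current_width(),4))
E
python3 - <<'E'
from h import *
p=arm.current_ee_pos(); arm.move_l([p[0],p[1],.38],feed=.25)
arm.move_to(knob(0)+OFF+.06*Z,R); arm.grip(.06); st("above")
cv2.imwrite("pics/w1.png",arm.snapshot("wrist")[:,:,::-1])
T=arm.get_calibration("wrist");print(T["intrinsics"],T["cam_to_world"])
# predicted knob pixel
c=np.linalg.inv(T["cam_to_world"])@np.r_[knob(0),1]; th=np.arctan2(np.hypot(c[0],c[1]),c[2]); f=T["intrinsics"][0,0]
print(T["intrinsics"][:2,2]+f*th*c[:2]/np.hypot(c[0],c[1]))
E
```

```text
above 2.98 [0.4452 0.2451 0.3263] F [-0.2682 -0.5804 -0.6481] w 0.0599
[[309.7069   0.     315.5404]
 [  0.     309.7069 197.9865]
 [  0.       0.       1.    ]] [[-0.0601  0.9541  0.2935  0.361 ]
 [ 0.9982  0.0576  0.0171  0.2404]
 [-0.0006  0.294  -0.9558  0.497 ]
 [ 0.      0.      0.      1.    ]]
[315.2869 225.4605]
```

View pics/w1.png

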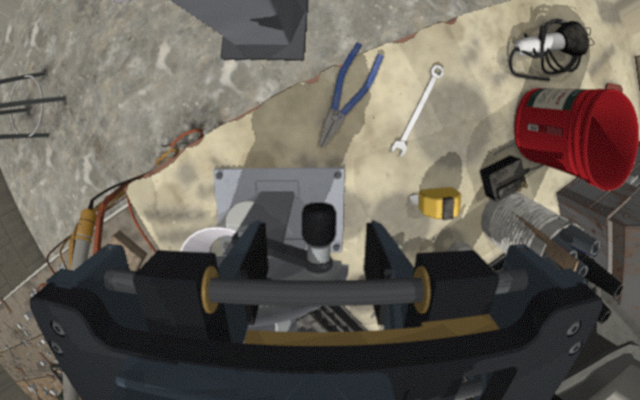

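The wrist view shows the knob at (319,225) against a prediction of (315,225), so it sits about 2 mm further left and lies between the open fingers. I'll shift y by 2 mm, descend and grip.

```bash
sed -i 's/K0=np.array(\[0.4482,0.2453/K0=np.array([0.4482,0.2473/' h.py; python3 - <<'E'
from h import *
arm.move_l(knob(0)+OFF,R,feed=.08); st("down")
arm.grip(.02); arm.sleep(.2); st("grip"); print(arm.current_grasp_force())
arm.move_l(knob(0,.0095)+OFF,feed=.03); arm.sleep(.1); st("drawn")
cv2.imwrite("pics/w2.png",arm.snapshot("wrist")[:,:,::-1])
E
```

```text
down 3.92 [0.4455 0.2472 0.2667] F [-0.192  -0.0217  0.0462] w 0.0601
grip 4.76 [0.4452 0.2473 0.2663] F [-0.9702  2.1984 -0.3042] w 0.0247
30.000135605223477
drawn 5.33 [0.4368 0.2468 0.2665] F [ 7.7024  3.7462 -4.761 ] w 0.0249
```

```bash
python3 - <<'E'
from h import *
arm.move_l(knob(0,.011)+OFF,feed=.03); st("drawn")
for t in np.arange(.06,.31,.06):
    arm.move_l(knob(t,.011)+OFF,feed=.04); st("t %.2f"%t)
    if np.linalg.norm(arm.current_force())>30: break
arm.sleep(.1); st("end"); cv2.imwrite("pics/s3.png",arm.snapshot("side")[140:330,300:430,::-1].repeat(3,0).repeat(3,1))
E
```

```text
drawn 5.62 [0.4354 0.2467 0.2665] F [ 8.3392  3.6758 -3.914 ] w 0.0252
t 0.06 5.89 [0.4357 0.2438 0.2706] F [8.2979 0.8952 0.0306] w 0.0248
t 0.12 6.16 [0.436  0.2409 0.2743] F [7.7339 0.9891 0.1866] w 0.025
t 0.18 6.42 [0.4361 0.2378 0.2778] F [ 9.2279  0.2503 -0.2246] w 0.0248
t 0.24 6.69 [0.4363 0.2345 0.2811] F [ 8.3616  0.3496 -0.1536] w 0.025
t 0.30 6.96 [0.4365 0.231  0.2841] F [ 8.0178 -0.1744 -0.7568] w 0.0248
end 7.06 [0.4365 0.231  0.2842] F [ 8.3164  0.5334 -0.3899] w 0.0248
```

View pics/s3.png

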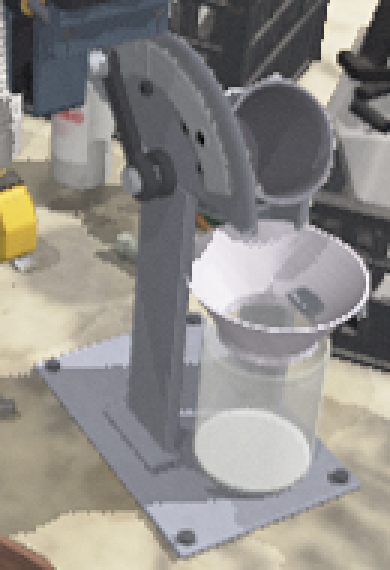

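The crank has swung about 0.3 rad and the pin is drawn clear of the run hole. Next I let the pin down onto the face, loosen the fingers around the knob, and push with the left finger.

```bash
python3 - <<'E'
from h import *
arm.move_l(knob(.3,.0065)+OFF,feed=.03); st("ride")
arm.grip(.034); st("open")
O=OFF-.004*Y
for t in np.arange(.34,1.401,.08):
    arm.move_l(knob(t)+O,feed=.05)
    f=arm.current_force(); print("%.2f"%t,f)
    if np.linalg.norm(f)>20: break
else:
    for t in np.arange(1.42,1.9,.015):
        arm.move_l(knob(t)+O,feed=.02); f=arm.current_force(); print("%.3f"%t,f)
        if np.linalg.norm(f)>16: break
st("end")
cv2.imwrite("pics/s4.png",arm.snapshot("side")[140:330,300:430,::-1].repeat(3,0).repeat(3,1))
E
```

```text
ride 7.41 [0.4398 0.2312 0.2839] F [-0.1562  0.2376  4.2182] w 0.0245
open 7.78 [0.4395 0.2312 0.2836] F [-0.2688  0.0298  0.0611] w 0.0337
0.34 [-2.3176  3.0115 -0.6643]
0.42 [-0.7807  4.765  -0.4924]
0.50 [-1.6391  2.9224  0.9088]
0.58 [-1.122   2.0453  0.5015]
0.66 [-6.3195  6.8917 -0.6778]
0.74 [-2.4693  3.0371  0.3395]
0.82 [-3.2406  2.9951  0.2428]
0.90 [-1.1119  1.2711  0.3033]
0.98 [-3.278   3.3736 -0.1186]
1.06 [-2.724   2.8981 -0.3799]
1.14 [-1.1782  2.1651 -0.5387]
1.22 [-1.3032  1.5772 -0.2319]
1.30 [-0.918   1.6263 -0.9017]
1.38 [ 0.0006 -0.5914  0.8609]
1.420 [ 0.3785  2.2204 -0.5065]
1.435 [ 0.4689  5.1427 -1.1238]
1.450 [ 0.896   2.6651 -0.0761]
1.465 [ 1.6159  2.3421 -0.3055]
1.480 [1.4175 5.0014 0.5989]
1.495 [ 2.8564  4.7763 -0.2677]
1.510 [1.0187 1.137  0.1152]
1.525 [ 1.0839  2.8243 -0.5771]
1.540 [ 0.7192  5.5137 -0.2697]
1.555 [ 1.2565  3.3624 -0.6109]
1.570 [ 1.6088  2.5621 -0.3843]
1.585 [2.252  5.2641 0.1064]
1.600 [ 1.891   4.8829 -1.0568]
1.615 [ 2.1058  3.8702 -0.8524]
1.630 [ 1.6351  3.1376 -0.8208]
1.645 [ 1.5088  2.8854 -0.5217]
1.660 [-0.1915  0.1682  0.8907]
1.675 [ 0.4337  0.2993 -0.9217]
1.690 [ 0.9792 -0.0873 -0.7321]
1.705 [-0.5408 -0.1381  0.241 ]
1.720 [-0.7397  2.55    0.182 ]
1.735 [ 0.4577  3.522  -1.0375]
1.750 [ 0.1797  5.5799 -0.5722]
1.765 [-0.2426 10.6861  0.1256]
1.780 [-1.6025 14.5289  0.0433]
1.795 [-1.2448 20.6829 -0.2435]
end 18.24 [0.4527 0.1237 0.2782] F [-1.2448 20.6829 -0.2435] w 0.034
```

View pics/s4.png

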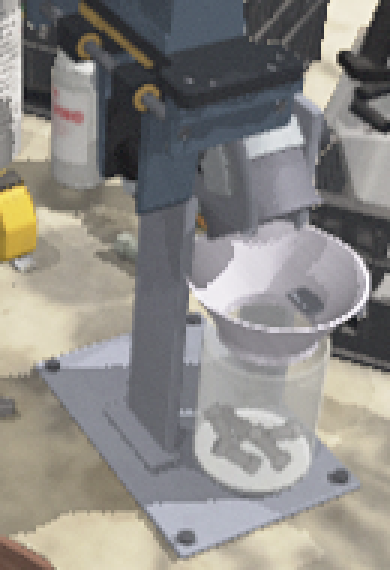

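Several unions are in the jar and the crank stopped dead at about 1.7. I'll push back gently with the other finger to test the lock, then lift off and look.

```bash
python3 - <<'E'
from h import *
p=arm.current_ee_pos()
for d in np.arange(.004,.0161,.002):
    arm.move_l(p+d*Y,feed=.03); f=arm.current_force(); print("%.3f"%d,f)
    if f[1]<-12: break
arm.move_l(p+.006*Y,feed=.04); arm.grip(.06); arm.move_l(p+.006*Y+.13*Z,feed=.15); 
arm.move_l(p+.006*Y+.13*Z-.12*X+.1*Y,feed=.25); st("up")
a=arm.snapshot("side")[140:330,300:430,::-1]; b=arm.snapshot("top")[110:210,290:410,::-1]
a=cv2.resize(a,None,fx=3,fy=3,interpolation=2); b=cv2.resize(b,None,fx=3.4,fy=3.4,interpolation=2)
c=np.zeros((570,800,3),np.uint8); c[:570,:390]=a; c[:340,392:800]=b
cv2.imwrite("pics/z5.png",c)
E
```

```text
0.004 [ 0.3987 -0.0417  0.435 ]
0.006 [ 0.8308 -0.8525  0.5243]
0.008 [-0.3282 -0.0186  0.4876]
0.010 [ 0.5272 -1.8964  0.617 ]
0.012 [ 0.6045 -5.7666 -0.4694]
0.014 [  0.7237 -18.4227   0.58  ]
up 22.61 [0.3269 0.222  0.408 ] F [ 0.8392  0.3793 -0.2434] w 0.0603
```

View pics/z5.png

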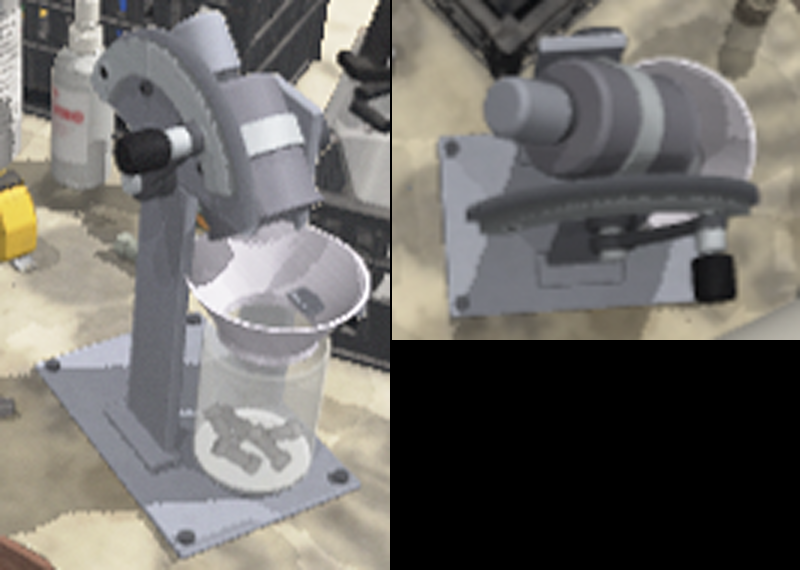

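The pushback test gave 18 N with no movement, so the crank is locked in both directions. I'll check the knob's depth against home and count the unions.

```bash
python3 - <<'E'
from h import *
k,r=tri((347.7,191),(384.7,191.8)); k0,_=tri((318,168),(326.8,196.5))
print(k,r,"depth change vs home (mm, - = drawn)",(k-k0)@X*1e3, "move",(k-k0)@Y,k[2]-k0[2], np.hypot((k-AX)@Y,k[2]-.24))
a=arm.snapshot("side")[265:310,360:412,::-1]
cv2.imwrite("pics/j6.png",cv2.resize(a,None,fx=12,fy=12,interpolation=cv2.INTER_CUBIC))
E
```

```text
[0.4543 0.1293 0.298 ] [0.0004] depth change vs home (mm, - = drawn) -0.9413265521846543 move -0.11613278259230872 0.014246149741592662 0.0784075764140152
```

View pics/j6.png

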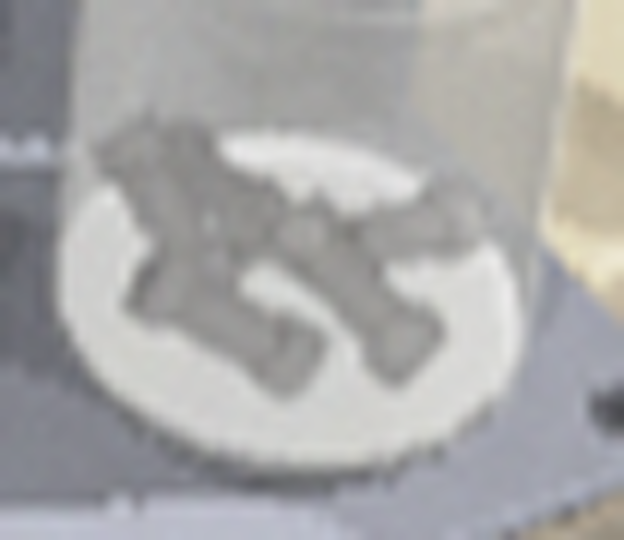

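The jar shows five unions: right (430,220), middle (370,310), lower left (240,330), left (150,190) and upper (230,190). The knob depth is within 1 mm of home, so I'm handing the job in.

```bash
python3 -c "
from rig import arm
print(arm.current_t(), arm.sign_off())"
```

```text
the job is handed in; nothing more can be done
22.7583 None
```

The barrel is tipped and locked in the pour hole with the pin home (knob depth within 1 mm of home), all five unions appear to be in the jar, and the job was handed in at 22.8 s of the 35 s allowed.

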